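# Balance the centrifuge rotor

### The job

The six-place centrifuge rotor has been loaded out of balance: unlike tubes hang opposite one another. Swap tubes round (the empty single holder is free for parking one on the way) until every tube sits directly opposite the other one of its own kind across the rotor, with all six right down in the buckets. Keep the tubes upright all the while, and do not shift the tip box or the pale rack.

Things in the scene. Friction and masses are not known exactly. Their poses are not given: they have to be found in the camera images.
- rotor: Six-place swing-out rotor on a stand, fixed: dark hub and arms, six aluminium buckets, one tube in each. Origin: centre of its foot on the worktop. Bucket centres 90 mm from it at 0, 60 .. 300 degrees from its x axis, facing buckets 180 mm apart. Bore 34 mm, mouth flared to 40 mm (outside 48), rim 80 mm and flat floor 30 mm above the worktop. Hub nut 85 mm, arms 69 mm high.
- holder: Single-tube holder, grey plastic, fixed, empty at the start: a square foot 84 x 84 x 8 mm with one upright cup at its centre. Origin: centre of its underside on the worktop. Cup bore 34 mm, mouth flared to 40 mm (outside 48), rim 62 mm and flat floor 12 mm above the worktop.
- tall_1: One of two alike: tall slim tube, 120 mm high, with a flat-topped ribbed round cap 32 mm across and 22 mm high, grey. Closed, rigid, 60 g. Whitish barrel 29 mm thick, tapering over the lowest 16 mm to a flat tip 10 mm across (it cannot stand alone). Origin: centre of the tip's underside, on the bucket floor when seated; z runs up the axis.
- tall_2: One of two alike: tall slim tube, 120 mm high, with a flat-topped ribbed round cap 32 mm across and 22 mm high, grey. Closed, rigid, 60 g. Whitish barrel 29 mm thick, tapering over the lowest 16 mm to a flat tip 10 mm across (it cannot stand alone). Origin: centre of the tip's underside, on the bucket floor when seated; z runs up the axis.
- middle_1: One of two alike: middle-sized tube, 104 mm high, with a sloping shoulder and a slender ribbed round cap 22 mm across and 26 mm high, grey. Closed, rigid, 48 g. Whitish barrel 29 mm thick, tapering over the lowest 16 mm to a flat tip 10 mm across (it cannot stand alone). Origin: centre of the tip's underside, on the bucket floor when seated; z runs up the axis.
- middle_2: One of two alike: middle-sized tube, 104 mm high, with a sloping shoulder and a slender ribbed round cap 22 mm across and 26 mm high, grey. Closed, rigid, 48 g. Whitish barrel 29 mm thick, tapering over the lowest 16 mm to a flat tip 10 mm across (it cannot stand alone). Origin: centre of the tip's underside, on the bucket floor when seated; z runs up the axis.
- short_1: One of two alike: short tube, 88 mm high, with a broad smooth round cap 38 mm across and 26 mm high whose top is domed over its last 7 mm, grey. Closed, rigid, 36 g. Whitish barrel 29 mm thick, tapering over the lowest 16 mm to a flat tip 10 mm across (it cannot stand alone). Origin: centre of the tip's underside, on the bucket floor when seated; z runs up the axis.
- short_2: One of two alike: short tube, 88 mm high, with a broad smooth round cap 38 mm across and 26 mm high whose top is domed over its last 7 mm, grey. Closed, rigid, 36 g. Whitish barrel 29 mm thick, tapering over the lowest 16 mm to a flat tip 10 mm across (it cannot stand alone). Origin: centre of the tip's underside, on the bucket floor when seated; z runs up the axis.
- tip_box: Bystander: blue pipette-tip box with a clear lid, 112 x 72 x 81 mm, loose. Origin: centre of its underside.
- pcr_rack: Bystander: pale rack full of tiny tubes, 58 x 86 x 43 mm, loose. Origin: centre of its underside.
There are look-alikes about, which are no part of the job. What is shaped like the short_2 but pink or yellow is not meant.

How it is judged:
At the end, for the whole second after the job is handed in: The two tubes of each kind sit in directly opposite buckets (over 168 mm apart, each 80 to 100 mm from the rotor's axis); all six rest on the bucket floors (within 5 mm), lean under 0.22 rad, at rest and released. Which kind takes which pair of buckets is free (horizontal distance between tall_1 and tall_2 above 0.168 m and horizontal distance between middle_1 and middle_2 above 0.168 m and horizontal distance between short_1 and short_2 above 0.168 m and horizontal distance between tall_1 and rotor between 0.08 and 0.1 m and z of tall_1 in the frame of rotor between 0.026 and 0.036 m and angle between each of tall_1, tall_2, middle_1, middle_2, short_1, short_2's own z axis and vertical below 0.22 rad and linear speed of each of tall_1, tall_2, middle_1, middle_2, short_1, short_2 below 0.02 m/s and contact force between each of tall_1, tall_2, middle_1, middle_2, short_1, short_2 and the fingers below 0.05 N and horizontal distance between tall_2 and rotor between 0.08 and 0.1 m and z of tall_2 in the frame of rotor between 0.026 and 0.036 m and horizontal distance between middle_1 and rotor between 0.08 and 0.1 m and z of middle_1 in the frame of rotor between 0.026 and 0.036 m and horizontal distance between middle_2 and rotor between 0.08 and 0.1 m and z of middle_2 in the frame of rotor between 0.026 and 0.036 m and horizontal distance between short_1 and rotor between 0.08 and 0.1 m and z of short_1 in the frame of rotor between 0.026 and 0.036 m and horizontal distance between short_2 and rotor between 0.08 and 0.1 m and z of short_2 in the frame of rotor between 0.026 and 0.036 m); the robot touches nothing.
It fails at once if a tube is tipped over (leans more than 40 degrees) (angle between any of tall_1, tall_2, middle_1, middle_2, short_1, short_2's own z axis and vertical above 0.7 rad).
It fails at once if the tip box or the pale rack is pushed away by more than 20 mm (distance of any of tip_box, pcr_rack from where it was at the start of the episode above 0.02 m).
It also fails if it takes over 93 s, if anything falls off the work surface, if the arm or the gripper's body presses on something with over 40 N, if the wrist force passes 120 N, or if a joint passes its speed limit or range.

### The arm

A 6-joint arm with a two-finger parallel gripper is mounted at the origin on a cart in front of the work surface, level with it; the furniture and walls round the work are solid. World frame = base frame: x ahead of the robot, y to its left, z up, the work surface at z = 0. Lengths are in m, angles in rad, forces in N, time in s.
With the tool pointing down it reaches from about 0.35 to 0.725 m from the base axis. Payload 4.3 kg.
Tool frame: the origin (TCP) lies between the finger pads; the fingertips stand 14 mm ahead of it and the grasp point (between the pads) lies 5 mm behind it (env.tcp_to_tips is the z of the fingertips in the tool frame, in m); z points along the fingers, y is the line along which they close (so a half turn about z gives the same grasp; the last joint's range is limited). The gripper opens to 85 mm and grips with 20 to 120 N. Pads are 22 mm wide; open, the fingers measure 114 mm over their backs; the gripper's body (76 mm by 85 mm) begins 54 mm behind the grasp point. The pads swing forward as they close: fully open they stand 13 mm farther back than shut.
Start: joints at [1.002, 0.377, 0.081, 1.274, 0, 1.46], TCP at [0.255, 0.516, 0.245] pointing down, gripper open.
Joint ranges: [-2.72, 2.72], [-0.84, 1.66], [-1.02, 1.22], [-1.77, 2.12], [-1.37, 1.28], [-3.14, 3.14]. Speed limits (rad/s): [2.57, 2.57, 3.14, 3.14, 3.14, 3.14].

### API

Orientations are given as a unit quaternion [w, x, y, z].
In Python, from workcell import get_obs, optics, job, boxes_of, regions_of, spot_point, env gives the robot as it stands.
- The arm moves only by the tool send_path, called by a JSON object that holds its "name" and its "arguments". Schema: {"type":"object","properties":{"rows":{"type":"array","items":{"type":"array","items":{"type":"number"},"minItems":5,"maxItems":5},"minItems":1,"maxItems":20},"squeeze":{"type":"number"},"only":{"type":"string"},"quiet":{"type":"boolean"},"lines":{"type":"string"}},"required":["rows"],"additionalProperties":false}. rows is a list of rows, 1 to 20 of them, each of 5 numbers: dx, dy, dz in parts of the range, where 1.0 means 0.6 m, then a turn about the tool's z in parts of the range, where 1.0 means 45 degrees, then the opening from 0.0 (shut) to 1.0 (fully open); each row shifts and turns the commanded pose from where the row before left it, along the tool's axes as they then stand; what a row does not reach is not made up. A row lasts 1/12 s, in which the tool goes at most 0.0417 m and 0.125 rad, less where a joint would pass 70% of its speed; a pose out of reach is approached as far as the arm can. The fingers move at their own pace and stop on an object; squeeze is the grip in N (left out, the last holds). Time passes only in rows, so rows that do not move let the fingers close. The tool returns the time, the measured TCP pose, the force, the opening and the grip force at its end. only (a regular expression) keeps the lines of the reply that match it, lines (a string "A,B") keeps lines A to B, and quiet returns only ok. Shift and turn numbers lie between -1 and 1, and a call with a number outside is refused. Input that does not fit is refused with a message, and nothing moves.
- get_obs(): the state, without advancing time (a new reading comes with each control period).
- optics.get_image(name): name is "scene" or "top" or "wrist"; returns (picture, depth): 400x640x3 uint8, red, green, blue; 400x640 float32, m along the optical axis (not along the pixel's ray), 0 where there is no reading.
- optics.camera_model(name): a dict with "K" (3x3 intrinsics, pixels), "k1" (the pictures are not rectified: a ray, as slopes to the right and down, at radius r is drawn at 1 + k1 r^2 times it, then the intrinsics apply), "position" and "orientation" of the camera in the world. Camera axes: x right, y up, looking along -z (the intrinsics and any distortion apply to the point x, -y, -z); pixel columns grow to the right and rows downward; lengths in m; the calibration is good to about 2 mm. A picture is of the moment at which its call begins: read the wrist's pose just before it. camera_model takes no time and is no camera call; for the wrist camera it gives the pose at the moment of the call.
- job.finish_job(): hands the job in; it is judged then, once.
Trained networks look in the newest picture that a camera, given by its name, has taken for a name from the list of things; names that differ only in an ending like _2 or _b are one class to them, and where a whole thing is asked for, a point or a joint stands for the part that bears it (a point fixed in the world has none). Each returns a list of dicts, best first, with "confidence" (0 to 1); they miss things now and then, are a little off and sometimes report something else, mostly with a low value. They report only what shows in the picture. A call takes as long as a camera call. They do not tell look-alikes from the thing itself.
- boxes_of(camera, query): "position" ([row, column] in pixels, amid what is visible of it).
- regions_of(camera, query): "pixels" (400x640 bool, what is visible of it) and "position" ([row, column] in pixels, amid what is visible of it).
- spot_point(camera, query): "position" ([row, column] in pixels: a listed point, or the origin of a listed thing).
The state is a dict: "time_s": time; "joints": joint angles; "qd": joint speeds; "joint_efforts": joint torques, N m; "ee_pos": TCP position; "ee_rot": TCP orientation; "contact_force": force on the tool from outside, world axes, zero at the start; "torque": the same for the moment, N m; "grip_width": opening from 0.0 (shut) to 1.0 (fully open); "grip_force": force on a finger pad.
Only numpy, scipy, OpenCV 4.12 (cv2) and the standard library are available. Lean on these libraries where they do the work, as an engineer would, in place of code of your own. Each camera call takes 0.05 s, during which the arm holds its last target. There are 200 camera calls.

## Working session

There is one attempt and no reset: what is moved stays moved. The work goes in short steps, Python scripts to look and compute and a tool call to move; the robot and the scene stay as the last step left them, time stands still between calls to the robot, and variables do not carry over. Pictures are saved under pics/ and viewed, at most 14 in all, crops included, and the job is handed in when it is done.

```bash
ls; mkdir -p pics; python3 - <<'E'
from workcell import get_obs, optics, env
import cv2
for n in ("top","scene"):
    p,d=optics.get_image(n); cv2.imwrite(f"pics/{n}0.png",p[:,:,::-1])
    m=optics.camera_model(n); print(n,m)
o=get_obs(); print(o, env.tcp_to_tips)
E
```

```text
pics
top {'K': array([[422.30654506,   0.        , 320.09250677],
       [  0.        , 422.30654506, 203.87889136],
       [  0.        ,   0.        ,   1.        ]]), 'k1': -0.09848769154731699, 'position': array([ 0.4830853 , -0.01323373,  1.33046833]), 'orientation': array([-0.70265223, -0.01808959,  0.01514709,  0.71114216])}
scene {'K': array([[391.56990001,   0.        , 316.95956219],
       [  0.        , 391.56990001, 198.43937275],
       [  0.        ,   0.        ,   1.        ]]), 'k1': 0.020502235546720045, 'position': array([-0.2554586 , -0.4235071 ,  0.77929429]), 'orientation': array([ 0.77427682,  0.37179668, -0.2161804 , -0.46425065])}
{'time_s': 0.1, 'joints': array([ 1.00167924e+00,  3.77982542e-01,  7.97729657e-02,  1.27439825e+00,
       -6.05448433e-07,  1.46050799e+00]), 'qd': array([ 0.00081774, -0.00270342,  0.00288269,  0.00194236, -0.00199136,
        0.00098409]), 'joint_efforts': array([ 1.00366764e-03, -4.64693499e+01,  2.70582819e+01,  1.20724351e-02,
       -1.58100838e-04,  2.38323844e-05]), 'ee_pos': array([0.25435355, 0.5150628 , 0.24446376]), 'ee_rot': array([-3.01517028e-04,  2.27407189e-01,  9.73799338e-01, -8.54091753e-04]), 'contact_force': array([ 0.52890966, -0.08308085, -0.49080114]), 'torque': array([-0.00512614,  0.00103032, -0.0264215 ]), 'grip_force': 0.0, 'grip_width': 1.001061665284998} 0.014
```

View pics/top0.png

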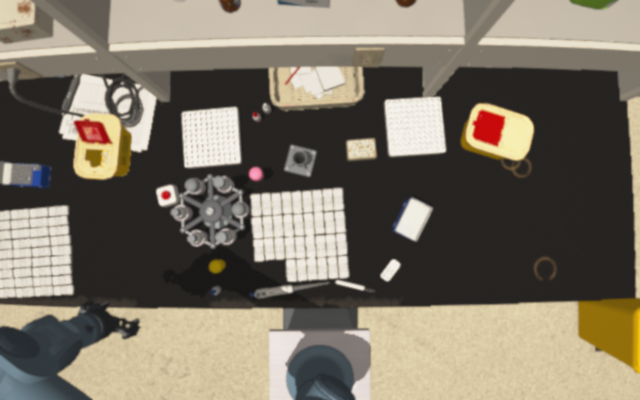

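View pics/scene0.png

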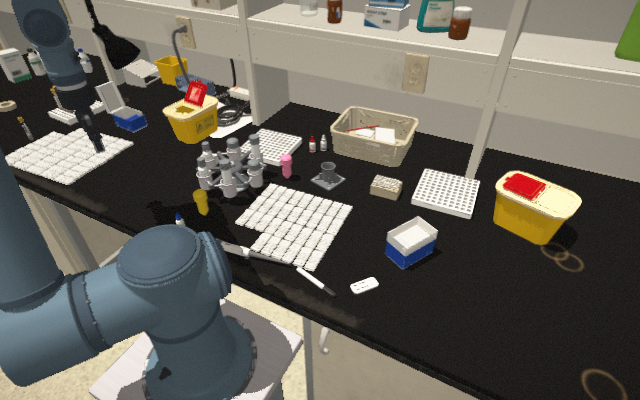

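The top view shows the rotor at about (col 211, row 211), holder at (300,160), pink decoy (256,174), yellow (217,266), tip box (412,219), pcr rack (361,149). Next I measure.

```bash
cat > h.py <<'E'
import numpy as np, cv2
from scipy.spatial.transform import Rotation as R
from workcell import get_obs, optics, boxes_of, regions_of, spot_point
def rot(q): return R.from_quat([q[1],q[2],q[3],q[0]])
def pw(m,uv,d=None,z=None):
    uv=np.atleast_2d(np.asarray(uv,float)); K=m["K"]
    a=(uv-[K[0,2],K[1,2]])/[K[0,0],K[1,1]]; s=a.copy()
    for _ in range(20): s=a/(1+m["k1"]*(s**2).sum(1,keepdims=True))
    ray=rot(m["orientation"]).apply(np.c_[s[:,0],-s[:,1],-np.ones(len(s))])
    p=np.asarray(m["position"])
    if d is None: d=(z-p[2])/ray[:,2]
    return p+ray*np.asarray(d).reshape(-1,1)
def cloud(m,depth):
    v,u=np.mgrid[0:400,0:640]
    return pw(m,np.c_[u.ravel(),v.ravel()],depth.ravel()).reshape(400,640,3)
E
python3 - <<'E'
from h import *
np.set_printoptions(precision=4,suppress=True)
m=optics.camera_model("top"); p,d=optics.get_image("top"); C=cloud(m,d)
hz={"tall_1":.15,"middle_1":.134,"short_1":.118,"holder":0,"rotor":0}
for n in ("rotor","holder","tall_1","middle_1","short_1","tip_box","pcr_rack"):
    for r in regions_of("top",n):
        if r["confidence"]<.2: continue
        px=r["pixels"]; c=C[px]; top=np.percentile(c[:,2],95); t=c[c[:,2]>top-.008]
        print(n,round(r["confidence"],2),np.round(r["position"],1),px.sum(),"ztop",round(top,4),"xy",(t[:,:2].min(0)+t[:,:2].max(0))/2,"med",np.median(c,0))
for n in ("rotor","holder"):
    for r in spot_point("top",n)[:2]:
        print("spot",n,r["confidence"],r["position"],pw(m,r["position"][::-1],z=0))
# tops around rotor
sub=p[130:285,140:340]; cv2.imwrite("pics/crop.png",cv2.resize(sub,None,fx=4,fy=3.8,interpolation=cv2.INTER_CUBIC)[:,:,::-1])
np.save("C.npy",C)
E
```

```text
rotor 0.79 [211.3 213.4] 2071 ztop 0.0822 xy [0.5236 0.2038] med [0.5227 0.3158 0.0697]
tall_1 0.75 [233.  222.9] 150 ztop 0.1541 xy [0.4503 0.2722] med [0.4497 0.2667 0.1495]
tall_1 0.68 [181.5 223. ] 151 ztop 0.1553 xy [0.605  0.2785] med [0.6038 0.2733 0.1484]
middle_1 0.52 [214.3 178.6] 131 ztop 0.1366 xy [0.5225 0.4103] med [0.5218 0.4028 0.1114]
short_1 0.74 [184.2 192.9] 134 ztop 0.1221 xy [0.5489 0.1861] med [0.5995 0.3646 0.1167]
short_1 0.58 [169.4 254.3] 145 ztop 0.0922 xy [0.5684 0.0928] med [0.6354 0.1801 0.0864]
short_1 0.49 [265.  216.8] 148 ztop 0.0918 xy [0.4134 0.153 ] med [0.3617 0.3009 0.0859]
short_1 0.44 [208.5 237.1] 144 ztop 0.1224 xy [0.5298 0.2291] med [0.5283 0.2281 0.1165]
tip_box 0.88 [216.7 408.7] 968 ztop 0.0859 xy [ 0.4953 -0.1746] med [ 0.4963 -0.2795  0.0814]
pcr_rack 0.94 [147.1 361.1] 519 ztop 0.046 xy [ 0.613  -0.0962] med [ 0.7115 -0.1365  0.038 ]
spot rotor 0.64 [211.4, 214.5] [[0.5259 0.3274 0.    ]]
spot holder 0.61 [161.2, 299.2] [[0.6821 0.0566 0.    ]]
```

View pics/crop.png

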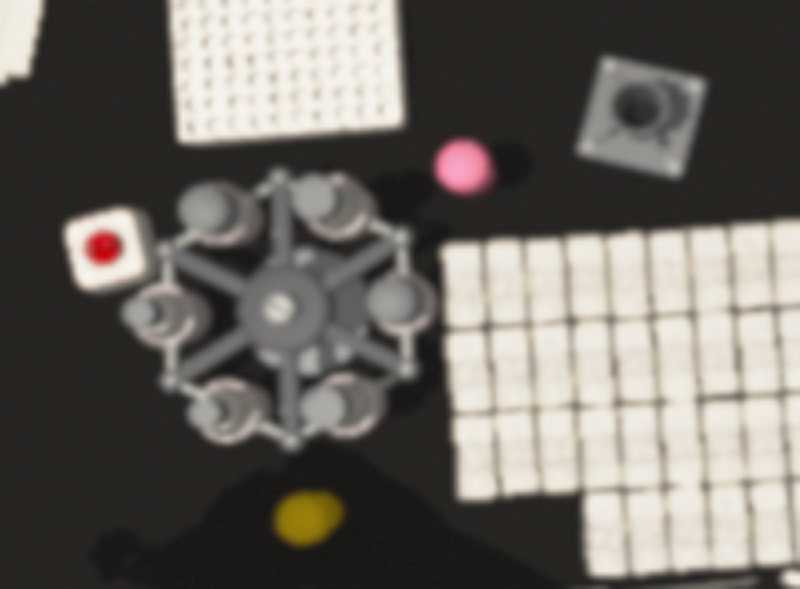

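Going round anticlockwise from the right (seen in the crop): A short (right, 400,300), B tall (340,200), C short (210,210), D middle (150,315), E middle (210,410), F tall (340,405). The A, F, E cycle fixes it: park A in the holder, then E→A, F→E, holder→F.

```bash
python3 - <<'E'
from h import *
from scipy.optimize import least_squares
np.set_printoptions(precision=4,suppress=True)
C=np.load("C.npy"); z=C[...,2]
c0=np.array([.525,.318])
rough={"A":(.53,.23,.118),"B":(.604,.273,.15),"C":(.5995,.3646,.118),"D":(.52,.405,.134),"E":(.45,.36,.134),"F":(.45,.267,.15)}
pts={}
for k,(x,y,t) in rough.items():
    s=(np.hypot(C[...,0]-x,C[...,1]-y)<.028)&(abs(z-t)<.007)
    c=C[s]; pts[k]=c[:,:2].mean(0); print(k,s.sum(),pts[k],np.median(c[:,2]))
P=np.array([pts[k] for k in "ABCDEF"])
f=lambda q:(P-np.c_[q[0]+.09*np.cos(q[2]+np.arange(6)*np.pi/3),q[1]+.09*np.sin(q[2]+np.arange(6)*np.pi/3)]).ravel()
r=least_squares(f,[.525,.318,-1.5]); print(r.x,r.fun.reshape(6,2))
q=r.x
for i,k in enumerate("ABCDEF"): 
    a=q[2]+i*np.pi/3; print(k,q[:2]+.09*np.array([np.cos(a),np.sin(a)]),np.degrees(a))
# hub nut
s=(np.hypot(C[...,0]-.525,C[...,1]-.318)<.03)&(z>.077)&(z<.095); print("hub",s.sum(),C[s].mean(0))
# holder foot
s=(np.hypot(C[...,0]-.682,C[...,1]-.057)<.07); c=C[s]; rim=c[(c[:,2]>.056)&(c[:,2]<.07)]; 
print("rim",len(rim),rim.mean(0),rim.min(0),rim.max(0)); ft=c[(c[:,2]>.004)&(c[:,2]<.013)]
print("foot",cv2.minAreaRect((ft[:,:2]*1000).astype(np.float32)))
o=get_obs(); M=rot(o["ee_rot"]).as_matrix(); print(M, np.degrees(np.arctan2(M[1,1],M[0,1])))
E
```

```text
A 128 [0.5302 0.2291] 0.1172239634909128
B 96 [0.6049 0.279 ] 0.15113348622244027
C 124 [0.5996 0.3668] 0.11699547416412492
D 54 [0.5227 0.4098] 0.13441705900325673
E 56 [0.4455 0.3608] 0.13546028847550495
F 112 [0.4501 0.2721] 0.15046260053242722
[ 0.5255  0.3196 -1.5267] [[ 0.0007 -0.0006]
 [-0.0004  0.0009]
 [-0.0018 -0.0012]
 [ 0.0012  0.0003]
 [-0.0002 -0.0003]
 [ 0.0005  0.0009]]
A [0.5295 0.2297] -87.47538728473643
B [0.6053 0.2781] -27.475387284736435
C [0.6014 0.368 ] 32.52461271526356
D [0.5215 0.4095] 92.52461271526357
E [0.4456 0.3611] 152.52461271526354
F [0.4496 0.2712] 212.52461271526357
hub 128 [0.5265 0.319  0.0812]
rim 77 [0.6876 0.0534 0.0613] [0.6642 0.0295 0.0561] [0.7071 0.0752 0.0671]
foot ((682.2984008789062, 55.48044204711914), (129.97125244140625, 134.0214385986328), 89.59026336669922)
[[-0.8966  0.4429  0.0001]
 [ 0.4429  0.8966  0.0001]
 [-0.      0.0001 -1.    ]] 63.71347469005531
```

```bash
cat > plan.py <<'E'
import sys
from h import *
# args: x y z yaw_deg -> turn, then shift in tool axes after the turn
S={"A":(.5295,.2297,92.5),"E":(.4456,.3611,152.5),"F":(.4496,.2712,212.5),"H":(.6857,.053,92.5)}
a=sys.argv; x,y,w=S[a[1]]; z=float(a[2]); 
if len(a)>3: w=float(a[3])
o=get_obs(); M=rot(o["ee_rot"]).as_matrix(); cur=np.degrees(np.arctan2(M[1,1],M[0,1]))
for k in ((w,) if len(a)>3 else (w-180,w,w+180)):
    t=-(k-cur); t=(t+180)%360-180
    if abs(t)>91 and len(a)<=3: continue
    M2=M@R.from_euler("z",np.radians(t)).as_matrix()
    print("turn %.4f"%np.radians(t),"then shift",np.round(M2.T@(np.array([x,y,z])-o["ee_pos"]),4),"no-turn shift",np.round(M.T@(np.array([x,y,z])-o["ee_pos"]),4),"j6",round(o["joints"][5],2))
E
python3 plan.py A .245
```

```text
turn -0.5024 then shift [-0.2621 -0.2976  0.0003] no-turn shift [-3.730e-01 -1.346e-01  3.000e-04] j6 1.46
```

The rows are not in the units I measure in: shifts go in shares of 0.6 m and turns go in shares of 45 degrees. I convert before sending: -0.0298 m / 0.6 = -0.0497, -0.0262 m / 0.6 = -0.0437, -0.1005 rad / 0.7854 = -0.128.

{"name": "send_path", "arguments": {"rows": [[0, 0, 0, -0.128, 0.8], [0, 0, 0, -0.128, 0.8], [0, 0, 0, -0.128, 0.8], [0, 0, 0, -0.128, 0.8], [0, 0, 0, -0.128, 0.8], [-0.0437, -0.0497, 0, 0, 0.8], [-0.0437, -0.0497, 0, 0, 0.8], [-0.0437, -0.0497, 0, 0, 0.8], [-0.0437, -0.0497, 0, 0, 0.8], [-0.0437, -0.0497, 0, 0, 0.8], [-0.0437, -0.0497, 0, 0, 0.8], [-0.0437, -0.0497, 0, 0, 0.8], [-0.0437, -0.0497, 0, 0, 0.8], [-0.0437, -0.0497, 0, 0, 0.8], [-0.0437, -0.0497, 0, 0, 0.8], [0, 0, 0, 0, 0.8], [0, 0, 0, 0, 0.8]], "squeeze": 40}}

```text
time_s: 2.02
ee_pos: [0.5308, 0.2276, 0.245]
ee_rot: [-0.0, -0.02, 1.0, 0.0]
contact_force: [-1.0, 0.7, -0.2]
grip_width: 0.804
grip_force: 0.0
```

```bash
python3 plan.py A .099; python3 - <<'E'
from h import *
m=optics.camera_model("wrist"); p,d=optics.get_image("wrist"); cv2.imwrite("pics/w1.png",p[:,:,::-1]); print(m["position"],m["K"][0,0])
C=cloud(m,d); z=C[...,2]
for k,(x,y,t) in {"A":(.53,.23,.118),"B":(.605,.278,.15),"F":(.45,.272,.15),"H":(.6857,.053,.062)}.items():
    s=(np.hypot(C[...,0]-x,C[...,1]-y)<.028)&(abs(z-t)<.006)
    if s.sum(): c=C[s];print(k,s.sum(),c.mean(0),(c.min(0)+c.max(0))/2,np.ptp(c,0))
E
```

```text
turn -0.0040 then shift [0.0012 0.0022 0.146 ] no-turn shift [0.0012 0.0022 0.146 ] j6 0.26
[0.45456284 0.22268797 0.37472177] 338.3789264444427
A 1606 [0.5289549  0.2289659  0.11691604] [0.53032864 0.22909006 0.11651241] [0.03720161 0.03656874 0.00894157]
B 1177 [0.60492642 0.27512793 0.15048413] [0.60562818 0.27602097 0.1486133 ] [0.03207603 0.0296361  0.00921861]
F 2141 [0.45100433 0.26966    0.15104525] [0.45138706 0.26999283 0.14878347] [0.03227476 0.03267401 0.00926789]
H 329 [0.67523854 0.0476567  0.06084864] [0.68125594 0.05145525 0.06024788] [0.03950215 0.04439374 0.00843292]
```

View pics/w1.png

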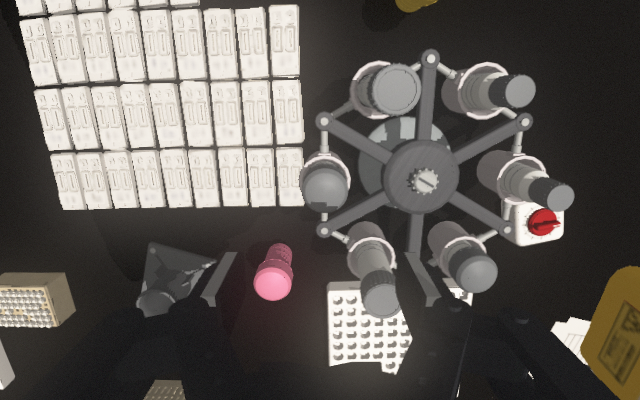

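The wrist view shows cap A at (326,185), pink decoy at (272,282), and the rotor positions match the top fit within 2 mm. Grasping A.

To row units: 0.035 m / 0.6 = 0.0583, 0.0015 m / 0.6 = 0.0025.

{"name": "send_path", "arguments": {"rows": [[0.0017, 0.0025, 0.0583, 0, 0.8], [0, 0, 0.0583, 0, 0.8], [0, 0, 0.0583, 0, 0.8], [0, 0, 0.0417, 0, 0.8], [0, 0, 0.025, 0, 0.8], [0, 0, 0, 0, 0.8], [0, 0, 0, 0, 0.1], [0, 0, 0, 0, 0.1], [0, 0, 0, 0, 0.1], [0, 0, 0, 0, 0.1], [0, 0, 0, 0, 0.1], [0, 0, 0, 0, 0.1], [0, 0, 0, 0, 0.1]], "squeeze": 35}}

```text
time_s: 3.15
ee_pos: [0.5299, 0.2316, 0.1023]
ee_rot: [0.002, -0.022, 1.0, 0.001]
contact_force: [-0.3, 0.9, 6.6]
grip_width: 0.428
grip_force: 35.5
```

To row units: -0.03 m / 0.6 = -0.05, -0.02 m / 0.6 = -0.0333.

{"name": "send_path", "arguments": {"rows": [[0, 0, -0.0167, 0, 0.1], [0, 0, -0.0333, 0, 0.1], [0, 0, -0.05, 0, 0.1], [0, 0, -0.05, 0, 0.1], [0, 0, -0.05, 0, 0.1], [0, 0, 0, 0, 0.1], [0, 0, 0, 0, 0.1]]}}

```text
time_s: 3.73
ee_pos: [0.5299, 0.2311, 0.2232]
ee_rot: [0.003, -0.022, 1.0, 0.001]
contact_force: [0.3, -0.2, -1.0]
grip_width: 0.43
grip_force: 35.4
```

```bash
python3 plan.py H .22; python3 - <<'E'
from h import *
m=optics.camera_model("wrist"); p,d=optics.get_image("wrist"); cv2.imwrite("pics/w2.png",p[:,:,::-1])
E
```

```text
turn -0.0001 then shift [-0.1478 -0.1847  0.0037] no-turn shift [-0.1479 -0.1847  0.0037] j6 0.26
```

View pics/w2.png

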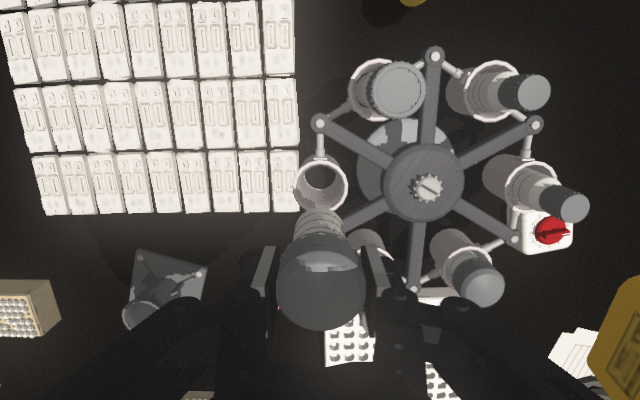

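A is held upright between the pads at (320,285) and its bucket at (320,185) is empty. On to the holder.

To row units: -0.0308 m / 0.6 = -0.0513, 0.03 m / 0.6 = 0.05.

{"name": "send_path", "arguments": {"rows": [[-0.0205, -0.0257, 0, 0, 0.1], [-0.041, -0.0513, 0, 0, 0.1], [-0.041, -0.0513, 0, 0, 0.1], [-0.041, -0.0513, 0, 0, 0.1], [-0.041, -0.0513, 0, 0, 0.1], [-0.041, -0.0513, 0, 0, 0.1], [-0.0205, -0.0257, 0, 0, 0.1], [0, 0, 0.05, 0, 0.1], [0, 0, 0.05, 0, 0.1], [0, 0, 0, 0, 0.1], [0, 0, 0, 0, 0.1]]}}

```text
time_s: 4.7
ee_pos: [0.6807, 0.0525, 0.1566]
ee_rot: [-0.005, -0.022, 1.0, 0.0]
contact_force: [0.1, 0.6, 0.4]
grip_width: 0.428
grip_force: 35.4
```

```bash
python3 plan.py H .0845; python3 - <<'E'
from h import *
m=optics.camera_model("wrist"); p,d=optics.get_image("wrist"); cv2.imwrite("pics/w3.png",p[:,:,::-1]);C=cloud(m,d);z=C[...,2]
s=(np.hypot(C[...,0]-.6857,C[...,1]-.053)<.03)&(abs(z-.062)<.004); c=C[s]; print(len(c),c.min(0),c.max(0))
E
```

```text
turn -0.0002 then shift [-0.0057  0.0003  0.0721] no-turn shift [-0.0057  0.0003  0.0721] j6 -0.06
763 [0.66184889 0.02865594 0.058029  ] [0.69880511 0.07529124 0.06498894]
```

View pics/w3.png

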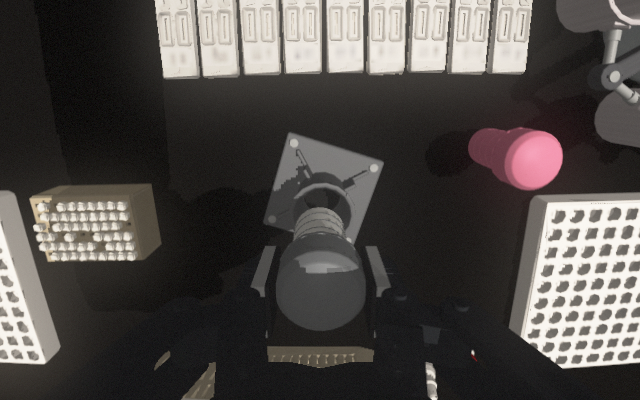

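The holder cup shows at (322,195), centre (0.686, 0.052); shift 5 mm and lower.

To row units: 0.02 m / 0.6 = 0.0333, -0.005 m / 0.6 = -0.0083.

{"name": "send_path", "arguments": {"rows": [[-0.0083, 0, 0.0167, 0, 0.1], [0, 0, 0.0333, 0, 0.1], [0, 0, 0.0333, 0, 0.1], [0, 0, 0.0167, 0, 0.1], [0, 0, 0.0133, 0, 0.1], [0, 0, 0.0067, 0, 0.1], [0, 0, 0, 0, 0.1], [0, 0, 0, 0, 0.1]]}}

```text
time_s: 5.42
ee_pos: [0.6887, 0.0531, 0.0885]
ee_rot: [-0.0, -0.022, 1.0, 0.0]
contact_force: [-3.0, 0.7, -1.6]
grip_width: 0.431
grip_force: 35.4
```

```bash
python3 plan.py H .0845
```

```text
turn 0.0003 then shift [0.003 0.    0.004] no-turn shift [0.003 0.    0.004] j6 -0.06
```

{"name": "send_path", "arguments": {"rows": [[0.0033, 0, 0.005, 0, 0.1], [0, 0, 0.0033, 0, 0.1], [0, 0, 0, 0, 0.1], [0, 0, 0, 0, 0.1]]}}

```text
time_s: 5.75
ee_pos: [0.6878, 0.0528, 0.0844]
ee_rot: [0.001, -0.022, 1.0, 0.0]
contact_force: [-1.1, 1.0, 3.3]
grip_width: 0.428
grip_force: 35.8
```

{"name": "send_path", "arguments": {"rows": [[0, 0, 0, 0, 0.7], [0, 0, 0, 0, 0.7], [0, 0, 0, 0, 0.7], [0, 0, 0, 0, 0.7], [0, 0, -0.0333, 0, 0.7], [0, 0, -0.05, 0, 0.7], [0, 0, -0.0667, 0, 0.7], [0, 0, -0.0667, 0, 0.7], [0, 0, -0.0333, 0, 0.7], [0, 0, 0, 0, 0.7]]}}

```text
time_s: 6.58
ee_pos: [0.6899, 0.0525, 0.2404]
ee_rot: [0.006, -0.022, 1.0, -0.0]
contact_force: [0.5, 0.1, 0.3]
grip_width: 0.699
grip_force: 0.0
```

```bash
python3 plan.py E .24; python3 - <<'E'
from h import *
m=optics.camera_model("wrist"); p,d=optics.get_image("wrist"); cv2.imwrite("pics/w4.png",p[:,:,::-1]);C=cloud(m,d);z=C[...,2]
s=(np.hypot(C[...,0]-.6857,C[...,1]-.053)<.03)&(z>.075); c=C[s]; print(len(c),np.percentile(c[:,2],[5,50,95]),c.min(0),c.max(0))
E
```

```text
turn -1.0472 then shift [-0.1609  0.3592 -0.0025] no-turn shift [ 0.2306  0.3189 -0.0025] j6 -0.06
14034 [0.09826116 0.30630425 0.31658851] [0.66757511 0.02464406 0.07602888] [0.70576759 0.08262996 0.32110621]
```

To row units: 0.0359 m / 0.6 = 0.0598, -0.0161 m / 0.6 = -0.0268, -0.1164 rad / 0.7854 = -0.1482.

{"name": "send_path", "arguments": {"rows": [[0, 0, 0, -0.1482, 0.7], [0, 0, 0, -0.1482, 0.7], [0, 0, 0, -0.1482, 0.7], [0, 0, 0, -0.1482, 0.7], [0, 0, 0, -0.1482, 0.7], [0, 0, 0, -0.1482, 0.7], [0, 0, 0, -0.1482, 0.7], [0, 0, 0, -0.1482, 0.7], [0, 0, 0, -0.1482, 0.7], [-0.0268, 0.0598, 0, 0, 0.7], [-0.0268, 0.0598, 0, 0, 0.7], [-0.0268, 0.0598, 0, 0, 0.7], [-0.0268, 0.0598, 0, 0, 0.7], [-0.0268, 0.0598, 0, 0, 0.7], [-0.0268, 0.0598, 0, 0, 0.7], [-0.0268, 0.0598, 0, 0, 0.7], [-0.0268, 0.0598, 0, 0, 0.7], [-0.0268, 0.0598, 0, 0, 0.7], [-0.0268, 0.0598, 0, 0, 0.7], [0, 0, 0, 0, 0.7]]}}

```text
time_s: 8.3
ee_pos: [0.4371, 0.3653, 0.2314]
ee_rot: [-0.002, -0.522, 0.853, 0.002]
contact_force: [-0.2, -1.0, -0.7]
grip_width: 0.697
grip_force: 0.0
```

```bash
python3 plan.py E .116; python3 - <<'E'
from h import *
m=optics.camera_model("wrist"); p,d=optics.get_image("wrist"); cv2.imwrite("pics/w5.png",p[:,:,::-1]);C=cloud(m,d);z=C[...,2]
for k,(x,y,t) in {"E":(.4456,.361,.134),"D":(.522,.41,.134),"F":(.45,.272,.15)}.items():
    s=(np.hypot(C[...,0]-x,C[...,1]-y)<.028)&(abs(z-t)<.006)
    if s.sum(): c=C[s];print(k,s.sum(),c.mean(0),(c.min(0)+c.max(0))/2,np.ptp(c,0))
E
```

```text
turn 0.0081 then shift [-0.0004 -0.01    0.1154] no-turn shift [-0.0003 -0.01    0.1154] j6 -0.52
E 786 [0.44625756 0.35931434 0.13458007] [0.44659762 0.36000155 0.13259377] [0.02240132 0.0223118  0.00899022]
D 224 [0.51736026 0.4117699  0.13404712] [0.51978245 0.41106108 0.13259274] [0.01699021 0.01609383 0.00864086]
F 2398 [0.45022249 0.2706976  0.15099414] [0.45063067 0.27078751 0.14882444] [0.03206724 0.03264062 0.00962383]
```

View pics/w5.png

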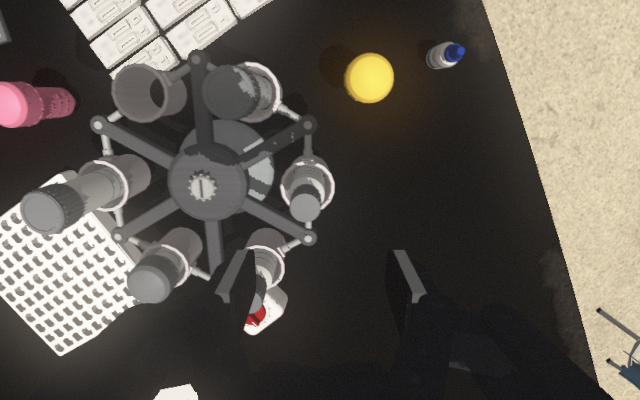

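The wrist view shows middle E at (305,205), tall F at (230,95), A empty at (140,95). Descending on E.

To row units: 0.03 m / 0.6 = 0.05, -0.009 m / 0.6 = -0.015.

{"name": "send_path", "arguments": {"rows": [[0, -0.015, 0, 0, 0.7], [0, 0, 0.05, 0, 0.7], [0, 0, 0.05, 0, 0.7], [0, 0, 0, 0, 0.7], [0, 0, 0, 0, 0.7]]}}

```text
time_s: 8.77
ee_pos: [0.4502, 0.3544, 0.1712]
ee_rot: [-0.003, -0.518, 0.855, -0.0]
contact_force: [0.1, 0.3, -0.2]
grip_width: 0.703
grip_force: 0.0
```

```bash
python3 plan.py E .116
```

```text
turn -0.0022 then shift [-0.0041  0.0071  0.0552] no-turn shift [-0.0041  0.0071  0.0552] j6 -0.53
```

To row units: 0.02 m / 0.6 = 0.0333, 0.006 m / 0.6 = 0.01.

{"name": "send_path", "arguments": {"rows": [[-0.005, 0.01, 0.0333, 0, 0.7], [0, 0, 0.0333, 0, 0.7], [0, 0, 0.025, 0, 0.7], [0, 0, 0, 0, 0.7], [0, 0, 0, 0, 0], [0, 0, 0, 0, 0], [0, 0, 0, 0, 0], [0, 0, 0, 0, 0], [0, 0, 0, 0, 0], [0, 0, 0, 0, 0], [0, 0, 0, 0, 0]], "squeeze": 35}}

```text
time_s: 9.68
ee_pos: [0.4481, 0.3633, 0.1204]
ee_rot: [0.002, -0.519, 0.855, -0.0]
contact_force: [0.2, 0.5, 5.3]
grip_width: 0.228
grip_force: 34.2
```

```bash
python3 plan.py E .116
```

```text
turn 0.0005 then shift [0.0031 0.0012 0.0044] no-turn shift [0.0031 0.0012 0.0044] j6 -0.52
```

To row units: -0.035 m / 0.6 = -0.0583, -0.03 m / 0.6 = -0.05, 0.1164 rad / 0.7854 = 0.1482.

{"name": "send_path", "arguments": {"rows": [[0, 0, -0.0167, 0, 0], [0, 0, -0.0333, 0, 0], [0, 0, -0.05, 0, 0], [0, 0, -0.0583, 0, 0], [0, 0, -0.0583, 0, 0], [0, 0, 0, 0.1482, 0], [0, 0, 0, 0.1482, 0], [0, 0, 0, 0.1482, 0], [0, 0, 0, 0.1482, 0], [0, 0, 0, 0.1482, 0], [0, 0, 0, 0.1482, 0], [0, 0, 0, 0.1482, 0], [0, 0, 0, 0.1482, 0], [0, 0, 0, 0.1482, 0], [0, 0, 0, 0, 0]]}}

```text
time_s: 10.93
ee_pos: [0.4465, 0.3624, 0.249]
ee_rot: [0.0, -0.021, 1.0, 0.0]
contact_force: [0.2, 0.0, -0.7]
grip_width: 0.232
grip_force: 34.6
```

```bash
python3 plan.py A .245 92.5
```

```text
turn -0.0016 then shift [-0.0771 -0.1362  0.004 ] no-turn shift [-0.0773 -0.1361  0.004 ] j6 0.53
```

To row units: -0.034 m / 0.6 = -0.0567, -0.019 m / 0.6 = -0.0317.

{"name": "send_path", "arguments": {"rows": [[-0.0167, -0.0283, 0, 0, 0], [-0.0317, -0.0567, 0, 0, 0], [-0.0317, -0.0567, 0, 0, 0], [-0.0317, -0.0567, 0, 0, 0], [-0.0167, -0.0283, 0, 0, 0], [0, 0, 0, 0, 0], [0, 0, 0, 0, 0], [0, 0, 0, 0, 0], [0, 0, 0, 0, 0]]}}

```text
time_s: 11.68
ee_pos: [0.5289, 0.2309, 0.2485]
ee_rot: [-0.0, -0.023, 1.0, 0.0]
contact_force: [-0.3, -0.2, -0.2]
grip_width: 0.235
grip_force: 34.6
```

```bash
python3 plan.py A .1204; python3 - <<'E'
from h import *
p,d=optics.get_image("wrist"); cv2.imwrite("pics/w6.png",p[:,:,::-1])
E
```

```text
turn 0.0025 then shift [-0.0005 -0.0012  0.1281] no-turn shift [-0.0005 -0.0012  0.1281] j6 0.26
```

View pics/w6.png

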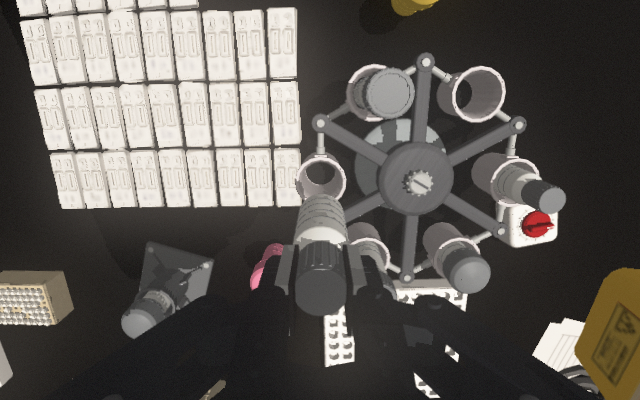

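The middle tube hangs upright above empty A (320,180); E is empty at (475,93), and the short stands in the holder at (145,310). Lowering.

To row units: 0.03 m / 0.6 = 0.05, 0.02 m / 0.6 = 0.0333.

{"name": "send_path", "arguments": {"rows": [[0, -0.0017, 0.0333, 0, 0], [0, 0, 0.05, 0, 0], [0, 0, 0.05, 0, 0], [0, 0, 0.0333, 0, 0], [0, 0, 0.025, 0, 0], [0, 0, 0.0167, 0, 0], [0, 0, 0.0067, 0, 0], [0, 0, 0, 0, 0], [0, 0, 0, 0, 0]]}}

```text
time_s: 12.48
ee_pos: [0.5298, 0.2299, 0.1204]
ee_rot: [0.001, -0.023, 1.0, 0.0]
contact_force: [-0.2, 0.2, 2.5]
grip_width: 0.236
grip_force: 34.9
```

```bash
python3 plan.py A .1204
```

```text
turn 0.0015 then shift [ 0.0003 -0.0002  0.    ] no-turn shift [ 0.0003 -0.0002  0.    ] j6 0.25
```

Seated. Release, rise and turn for F (yaw 32.5).

To row units: -0.04 m / 0.6 = -0.0667, -0.035 m / 0.6 = -0.0583, 0.1164 rad / 0.7854 = 0.1482.

{"name": "send_path", "arguments": {"rows": [[0, 0, 0, 0, 0.7], [0, 0, 0, 0, 0.7], [0, 0, 0, 0, 0.7], [0, 0, 0, 0, 0.7], [0, 0, 0, 0, 0.7], [0, 0, -0.0333, 0, 0.7], [0, 0, -0.05, 0, 0.7], [0, 0, -0.0667, 0, 0.7], [0, 0, -0.0583, 0, 0.7], [0, 0, 0, 0.1482, 0.7], [0, 0, 0, 0.1482, 0.7], [0, 0, 0, 0.1482, 0.7], [0, 0, 0, 0.1482, 0.7], [0, 0, 0, 0.1482, 0.7], [0, 0, 0, 0.1482, 0.7], [0, 0, 0, 0.1482, 0.7], [0, 0, 0, 0.1482, 0.7], [0, 0, 0, 0.1482, 0.7], [0, 0, 0, 0, 0.7]]}}

```text
time_s: 14.07
ee_pos: [0.5295, 0.2289, 0.2442]
ee_rot: [-0.0, 0.482, 0.876, -0.0]
contact_force: [0.5, -0.1, 0.4]
grip_width: 0.697
grip_force: 0.0
```

```bash
python3 plan.py F .24 32.5; python3 - <<'E'
from h import *
m=optics.camera_model("wrist"); p,d=optics.get_image("wrist"); cv2.imwrite("pics/w7.png",p[:,:,::-1]);C=cloud(m,d);z=C[...,2]
for k,(x,y,t) in {"A":(.53,.229,.134),"F":(.45,.272,.15)}.items():
    s=(np.hypot(C[...,0]-x,C[...,1]-y)<.028)&(abs(z-t)<.006)
    if s.sum(): c=C[s];print(k,s.sum(),c.mean(0),(c.min(0)+c.max(0))/2,np.ptp(c,0))
E
```

```text
turn -0.0022 then shift [ 0.0786 -0.0447  0.0042] no-turn shift [ 0.0785 -0.0449  0.0042] j6 1.3
A 722 [0.52865354 0.2298863  0.13459613] [0.52893689 0.22916154 0.13271901] [0.02200203 0.02271504 0.00912529]
F 2132 [0.45157322 0.27091317 0.1510933 ] [0.4514914  0.27058432 0.14885389] [0.0322288  0.03311198 0.0096002 ]
```

To row units: 0.03 m / 0.6 = 0.05, 0.0197 m / 0.6 = 0.0328.

{"name": "send_path", "arguments": {"rows": [[0.0328, -0.0187, 0, 0, 0.7], [0.0328, -0.0187, 0, 0, 0.7], [0.0328, -0.0187, 0, 0, 0.7], [0.0328, -0.0187, 0, 0, 0.7], [0, 0, 0.05, 0, 0.7], [0, 0, 0.05, 0, 0.7], [0, 0, 0, 0, 0.7], [0, 0, 0, 0, 0.7]]}}

```text
time_s: 14.78
ee_pos: [0.4479, 0.2707, 0.1832]
ee_rot: [-0.001, 0.48, 0.877, -0.002]
contact_force: [0.3, -0.0, 1.0]
grip_width: 0.703
grip_force: 0.0
```

```bash
python3 plan.py F .134 32.5
```

```text
turn 0.0016 then shift [-0.0005  0.002   0.0492] no-turn shift [-0.0005  0.002   0.0492] j6 1.42
```

To row units: 0.02 m / 0.6 = 0.0333, 0.002 m / 0.6 = 0.0033.

{"name": "send_path", "arguments": {"rows": [[-0.0017, 0.0033, 0.0333, 0, 0.7], [0, 0, 0.0333, 0, 0.7], [0, 0, 0.015, 0, 0.7], [0, 0, 0, 0, 0.7], [0, 0, 0, 0, 0], [0, 0, 0, 0, 0], [0, 0, 0, 0, 0], [0, 0, 0, 0, 0], [0, 0, 0, 0, 0], [0, 0, 0, 0, 0], [0, 0, 0, 0, 0]], "squeeze": 35}}

```text
time_s: 15.7
ee_pos: [0.4528, 0.272, 0.1371]
ee_rot: [0.001, 0.481, 0.877, 0.001]
contact_force: [-1.0, 0.3, 5.8]
grip_width: 0.351
grip_force: 34.4
```

```bash
python3 plan.py F .134 32.5
```

```text
turn -0.0002 then shift [ 0.001  -0.0031  0.0031] no-turn shift [ 0.001  -0.0031  0.0031] j6 1.42
```

To row units: -0.035 m / 0.6 = -0.0583, -0.03 m / 0.6 = -0.05.

{"name": "send_path", "arguments": {"rows": [[0, 0, -0.0167, 0, 0], [0, 0, -0.0333, 0, 0], [0, 0, -0.05, 0, 0], [0, 0, -0.0583, 0, 0], [0, 0, -0.0583, 0, 0], [0, 0, 0, 0, 0], [0, 0, 0, 0, 0]]}}

```text
time_s: 16.28
ee_pos: [0.4534, 0.2724, 0.2686]
ee_rot: [0.002, 0.481, 0.877, 0.003]
contact_force: [1.0, 0.0, -0.3]
grip_width: 0.35
grip_force: 35.1
```

```bash
python3 plan.py E .267 32.5
```

```text
turn -0.0002 then shift [0.079  0.0411 0.0018] no-turn shift [0.079  0.0411 0.0018] j6 1.42
```

To row units: 0.026 m / 0.6 = 0.0433, 0.015 m / 0.6 = 0.025.

{"name": "send_path", "arguments": {"rows": [[0.02, 0.01, 0, 0, 0], [0.0433, 0.0233, 0, 0, 0], [0.0433, 0.0233, 0, 0, 0], [0.025, 0.0117, 0, 0, 0], [0, 0, 0, 0, 0], [0, 0, 0, 0, 0], [0, 0, 0, 0, 0], [0, 0, 0, 0, 0]]}}

```text
time_s: 16.95
ee_pos: [0.4436, 0.3594, 0.2647]
ee_rot: [-0.0, 0.481, 0.876, -0.001]
contact_force: [0.4, -1.1, -0.5]
grip_width: 0.349
grip_force: 35.1
```

```bash
python3 plan.py E .1371 32.5;  python3 - <<'E'
from h import *
p,d=optics.get_image("wrist"); cv2.imwrite("pics/w8.png",p[:,:,::-1])
E
```

```text
turn -0.0012 then shift [0.0004 0.0028 0.1276] no-turn shift [0.0004 0.0028 0.1276] j6 1.57
```

View pics/w8.png

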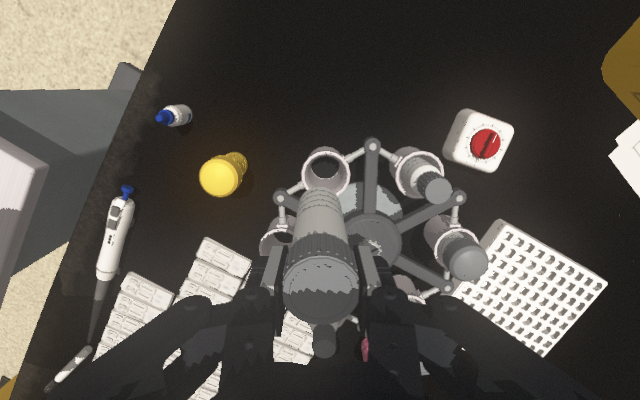

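The tall tube hangs upright above empty E (325,170), with D at (425,175) on the finger side and clear. Lowering.

To row units: 0.03 m / 0.6 = 0.05, 0.02 m / 0.6 = 0.0333.

{"name": "send_path", "arguments": {"rows": [[0, 0.0033, 0.0333, 0, 0], [0, 0, 0.05, 0, 0], [0, 0, 0.05, 0, 0], [0, 0, 0.0333, 0, 0], [0, 0, 0.0233, 0, 0], [0, 0, 0.0167, 0, 0], [0, 0, 0.0067, 0, 0], [0, 0, 0, 0, 0], [0, 0, 0, 0, 0]]}}

```text
time_s: 17.75
ee_pos: [0.4462, 0.3611, 0.1379]
ee_rot: [0.0, 0.481, 0.876, 0.0]
contact_force: [1.7, -0.5, -2.3]
grip_width: 0.351
grip_force: 35.3
```

```bash
python3 plan.py E .1371 32.5
```

```text
turn -0.0010 then shift [ 0.0003 -0.0005  0.0008] no-turn shift [ 0.0003 -0.0005  0.0008] j6 1.57
```

To row units: -0.03 m / 0.6 = -0.05, -0.02 m / 0.6 = -0.0333, -0.1164 rad / 0.7854 = -0.1482.

{"name": "send_path", "arguments": {"rows": [[0, 0, 0.0017, 0, 0], [0, 0, 0, 0, 0.6], [0, 0, 0, 0, 0.6], [0, 0, 0, 0, 0.6], [0, 0, 0, 0, 0.6], [0, 0, 0, 0, 0.6], [0, 0, -0.0333, 0, 0.6], [0, 0, -0.05, 0, 0.6], [0, 0, -0.05, 0, 0.6], [0, 0, -0.05, 0, 0.7], [0, 0, 0, -0.1482, 0.7], [0, 0, 0, -0.1482, 0.7], [0, 0, 0, -0.1482, 0.7], [0, 0, 0, -0.1482, 0.7], [0, 0, 0, -0.1482, 0.7], [0, 0, 0, -0.1482, 0.7], [0, 0, 0, -0.1482, 0.7], [0, 0, 0, -0.1482, 0.7], [0, 0, 0, -0.1482, 0.7], [0, 0, 0, 0, 0.7]]}}

```text
time_s: 19.42
ee_pos: [0.4454, 0.3613, 0.2463]
ee_rot: [-0.0, -0.023, 1.0, -0.0]
contact_force: [-0.1, 0.4, 0.3]
grip_width: 0.699
grip_force: 0.0
```

```bash
python3 plan.py H .24 92.5; python3 - <<'E'
from h import *
m=optics.camera_model("wrist"); p,d=optics.get_image("wrist"); C=cloud(m,d);z=C[...,2]
for k,(x,y,t) in {"A":(.53,.229,.134),"E":(.446,.361,.15),"H":(.687,.053,.1)}.items():
    s=(np.hypot(C[...,0]-x,C[...,1]-y)<.028)&(abs(z-t)<.006)
    if s.sum(): c=C[s];print(k,s.sum(),c.mean(0),(c.min(0)+c.max(0))/2,np.ptp(c,0))
E
```

```text
turn 0.0020 then shift [-0.2266 -0.3185  0.0062] no-turn shift [-0.226  -0.3189  0.0062] j6 0.53
A 600 [0.52716863 0.22998734 0.13406954] [0.52861279 0.2290615  0.13244846] [0.02199511 0.02232609 0.0085162 ]
E 1628 [0.44436145 0.35972364 0.1508504 ] [0.44506804 0.35988178 0.14874908] [0.03201868 0.0331189  0.0091847 ]
H 516 [0.67830044 0.05246221 0.09880808] [0.68362235 0.05127184 0.09839199] [0.03545438 0.0355037  0.00866596]
```

To row units: -0.0319 m / 0.6 = -0.0532, 0.03 m / 0.6 = 0.05.

{"name": "send_path", "arguments": {"rows": [[-0.0378, -0.0532, 0, 0, 0.8], [-0.0378, -0.0532, 0, 0, 0.8], [-0.0378, -0.0532, 0, 0, 0.8], [-0.0378, -0.0532, 0, 0, 0.8], [-0.0378, -0.0532, 0, 0, 0.8], [-0.0378, -0.0532, 0, 0, 0.8], [-0.0378, -0.0532, 0, 0, 0.8], [-0.0378, -0.0532, 0, 0, 0.8], [-0.0378, -0.0532, 0, 0, 0.8], [-0.0378, -0.0532, 0, 0, 0.8], [0, 0, 0.05, 0, 0.8], [0, 0, 0.05, 0, 0.8], [0, 0, 0.0333, 0, 0.8], [0, 0, 0, 0, 0.8], [0, 0, 0, 0, 0.8], [0, 0, 0, 0, 0.8]]}}

```text
time_s: 20.8
ee_pos: [0.6869, 0.0528, 0.1679]
ee_rot: [0.001, -0.021, 1.0, 0.0]
contact_force: [0.4, -0.2, 0.6]
grip_width: 0.8
grip_force: 0.0
```

```bash
python3 plan.py H .082 92.5
```

```text
turn -0.0008 then shift [0.0013 0.0003 0.0859] no-turn shift [0.0013 0.0003 0.0859] j6 -0.06
```

To row units: 0.03 m / 0.6 = 0.05, 0.02 m / 0.6 = 0.0333.

{"name": "send_path", "arguments": {"rows": [[0, 0, 0.05, 0, 0.8], [0, 0, 0.05, 0, 0.8], [0, 0, 0.0333, 0, 0.8], [0, 0, 0.01, 0, 0.8], [0, 0, 0, 0, 0.8], [0, 0, 0, 0, 0.1], [0, 0, 0, 0, 0.1], [0, 0, 0, 0, 0.1], [0, 0, 0, 0, 0.1], [0, 0, 0, 0, 0.1], [0, 0, 0, 0, 0.1], [0, 0, 0, 0, 0.1]], "squeeze": 35}}

```text
time_s: 21.8
ee_pos: [0.6884, 0.0526, 0.0833]
ee_rot: [0.003, -0.022, 1.0, 0.0]
contact_force: [-0.3, 1.2, 7.4]
grip_width: 0.429
grip_force: 34.9
```

{"name": "send_path", "arguments": {"rows": [[0, 0, -0.0167, 0, 0.1], [0, 0, -0.05, 0, 0.1], [0, 0, -0.0667, 0, 0.1], [0, 0, -0.0667, 0, 0.1], [0, 0, -0.05, 0, 0.1], [0, 0, 0, 0, 0.1], [0, 0, 0, 0, 0.1]]}}

```text
time_s: 22.38
ee_pos: [0.688, 0.0525, 0.2341]
ee_rot: [0.003, -0.022, 1.0, -0.0]
contact_force: [-0.0, -0.2, -0.7]
grip_width: 0.428
grip_force: 35.7
```

```bash
python3 plan.py F .24 92.5; python3 plan.py F .24 32.5
```

```text
turn 0.0000 then shift [ 0.2286  0.2289 -0.0075] no-turn shift [ 0.2286  0.2289 -0.0075] j6 -0.06
turn 1.0472 then shift [ 0.3125 -0.0836 -0.0075] no-turn shift [ 0.2286  0.2289 -0.0075] j6 -0.06
```

To row units: 0.0347 m / 0.6 = 0.0578, -0.0093 m / 0.6 = -0.0155, 0.1164 rad / 0.7854 = 0.1482.

{"name": "send_path", "arguments": {"rows": [[0, 0, -0.0167, 0.1482, 0.1], [0, 0, 0, 0.1482, 0.1], [0, 0, 0, 0.1482, 0.1], [0, 0, 0, 0.1482, 0.1], [0, 0, 0, 0.1482, 0.1], [0, 0, 0, 0.1482, 0.1], [0, 0, 0, 0.1482, 0.1], [0, 0, 0, 0.1482, 0.1], [0, 0, 0, 0.1482, 0.1], [0.0283, -0.0077, 0, 0, 0.1], [0.0578, -0.0155, 0, 0, 0.1], [0.0578, -0.0155, 0, 0, 0.1], [0.0578, -0.0155, 0, 0, 0.1], [0.0578, -0.0155, 0, 0, 0.1], [0.0578, -0.0155, 0, 0, 0.1], [0.0578, -0.0155, 0, 0, 0.1], [0.0578, -0.0155, 0, 0, 0.1], [0.0578, -0.0155, 0, 0, 0.1], [0.0295, -0.0078, 0, 0, 0.1]]}}

```text
time_s: 23.97
ee_pos: [0.4436, 0.2724, 0.2388]
ee_rot: [-0.002, 0.48, 0.877, -0.001]
contact_force: [-0.7, -0.3, -1.1]
grip_width: 0.429
grip_force: 35.7
```

{"name": "send_path", "arguments": {"rows": [[0, 0, 0, 0, 0.1], [0, 0, 0, 0, 0.1], [0, 0, 0, 0, 0.1]]}}

```text
time_s: 24.22
ee_pos: [0.4478, 0.2705, 0.2394]
ee_rot: [-0.0, 0.481, 0.877, -0.001]
contact_force: [0.8, -0.3, 0.0]
grip_width: 0.43
grip_force: 35.7
```

```bash
python3 plan.py F .1013 32.5;  python3 - <<'E'
from h import *
p,d=optics.get_image("wrist"); cv2.imwrite("pics/w9.png",p[:,:,::-1])
E
```

```text
turn -0.0005 then shift [-0.0003  0.0021  0.1381] no-turn shift [-0.0003  0.0021  0.1381] j6 1.43
```

View pics/w9.png

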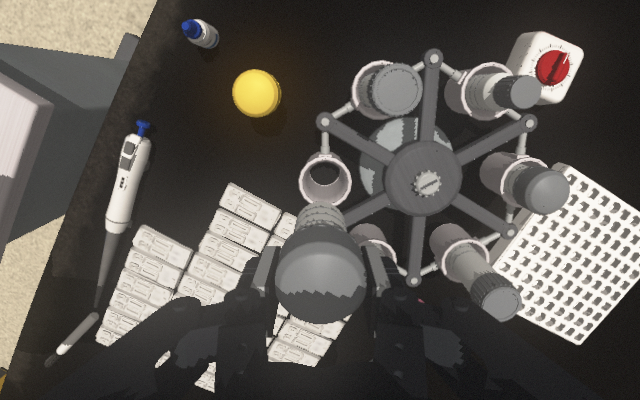

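The short tube is over the empty F bucket (325,180); E holds the tall tube (385,90), D a middle, C a short, B a tall. Lowering.

To row units: 0.03 m / 0.6 = 0.05, 0.025 m / 0.6 = 0.0417.

{"name": "send_path", "arguments": {"rows": [[0, 0.0033, 0.0333, 0, 0.1], [0, 0, 0.05, 0, 0.1], [0, 0, 0.05, 0, 0.1], [0, 0, 0.0417, 0, 0.1], [0, 0, 0.025, 0, 0.1], [0, 0, 0.0167, 0, 0.1], [0, 0, 0.01, 0, 0.1], [0, 0, 0.0033, 0, 0.1], [0, 0, 0, 0, 0.1], [0, 0, 0, 0, 0.1]]}}

```text
time_s: 25.1
ee_pos: [0.4504, 0.272, 0.103]
ee_rot: [0.0, 0.481, 0.877, 0.0]
contact_force: [0.9, -0.8, -1.6]
grip_width: 0.432
grip_force: 35.8
```

```bash
python3 plan.py F .1013 32.5
```

```text
turn -0.0008 then shift [-0.0003 -0.0011  0.0017] no-turn shift [-0.0003 -0.0011  0.0017] j6 1.43
```

The rows are not in the units I measure in: shifts go in shares of 0.6 m and turns go in shares of 45 degrees. I convert before sending: -0.04 m / 0.6 = -0.0667, -0.03 m / 0.6 = -0.05.

{"name": "send_path", "arguments": {"rows": [[0, 0, 0.0033, 0, 0.1], [0, 0, 0, 0, 0.1], [0, 0, 0, 0, 0.7], [0, 0, 0, 0, 0.7], [0, 0, 0, 0, 0.7], [0, 0, 0, 0, 0.7], [0, 0, 0, 0, 0.7], [0, 0, -0.0333, 0, 0.7], [0, 0, -0.05, 0, 0.7], [0, 0, -0.0667, 0, 0.7], [0, 0, -0.0667, 0, 0.7], [0, 0, -0.0333, 0, 0.7], [0.05, 0, 0, 0, 0.7], [0.05, 0, 0, 0, 0.7], [0.05, 0, 0, 0, 0.7], [0, 0, 0, 0, 0.7], [0, 0, 0, 0, 0.7]]}}

```text
time_s: 26.52
ee_pos: [0.4005, 0.3489, 0.2502]
ee_rot: [-0.0, 0.48, 0.877, -0.0]
contact_force: [-0.7, -0.5, -0.1]
grip_width: 0.698
grip_force: 0.0
```

```bash
python3 - <<'E'
from h import *
np.set_printoptions(precision=4,suppress=True)
m=optics.camera_model("wrist"); p,d=optics.get_image("wrist"); cv2.imwrite("pics/w10.png",p[:,:,::-1]);C=cloud(m,d);z=C[...,2]
mt=optics.camera_model("top"); pt,dt=optics.get_image("top"); T=cloud(mt,dt)
for k,(x,y,t) in {"A":(.53,.229,.134),"B":(.605,.278,.15),"C":(.6,.367,.118),"D":(.522,.41,.134),"E":(.446,.361,.15),"F":(.45,.271,.118)}.items():
  for nm,Q in (("w",C),("t",T)):
    s=(np.hypot(Q[...,0]-x,Q[...,1]-y)<.028)&(abs(Q[...,2]-t)<.006)
    if s.sum(): c=Q[s];print(k,nm,s.sum(),c.mean(0),np.ptp(c,0))
E
```

```text
A w 56 [0.5234 0.2368 0.1299] [0.0146 0.0105 0.0046]
A t 50 [0.5288 0.2296 0.1348] [0.0201 0.0215 0.01  ]
B w 580 [0.6015 0.2735 0.1504] [0.0316 0.0244 0.0088]
B t 98 [0.6044 0.279  0.1505] [0.0285 0.0305 0.0113]
C w 1097 [0.5986 0.3679 0.1167] [0.0368 0.0374 0.0089]
C t 120 [0.5999 0.3675 0.1172] [0.0354 0.0368 0.0111]
D w 714 [0.5211 0.4089 0.1342] [0.0237 0.0226 0.0088]
D t 50 [0.5225 0.4103 0.1349] [0.0201 0.0214 0.0079]
E w 1530 [0.4445 0.3608 0.1508] [0.0321 0.0328 0.0093]
E t 107 [0.4449 0.3608 0.1507] [0.031  0.0328 0.0117]
F w 1181 [0.4483 0.2738 0.117 ] [0.0375 0.0376 0.0092]
F t 125 [0.4487 0.2733 0.1176] [0.0347 0.0353 0.0105]
```

View pics/w10.png

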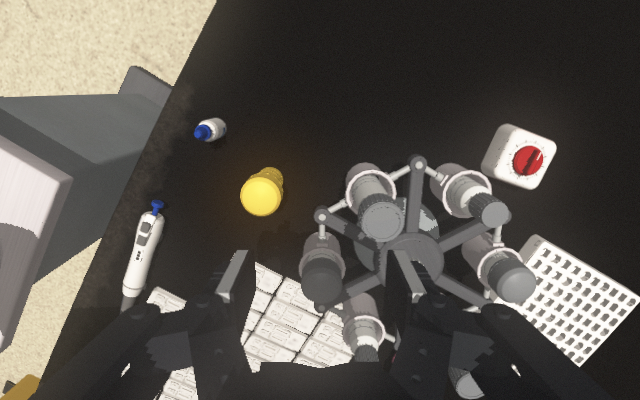

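All six tops are at their seated heights (tall 0.151, middle 0.134, short 0.117). Each kind sits opposite its own, and the gripper is clear.

```bash
python3 -c "
from workcell import job
print(job.finish_job())"
```

```text
the job is handed in; nothing more can be done
None
```

The rotor is rebalanced and the job is handed in: each tube sits opposite its own kind (middle A–D, tall B–E, short C–F), all six measured at seated height, finished at about 27 s of the 93 s allowed; the hand-in returned no verdict.

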